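# Swap the vial at the back of the bottle rack

### The arm

A 7-joint arm with a two-finger parallel gripper is mounted at the origin on the work surface; the furniture and walls round the work are solid. World frame = base frame: x ahead of the robot, y to its left, z up, the work surface at z = 0. Lengths are in m, angles in rad, forces in N, time in s.
With the tool pointing down it reaches from about 0.4 to 0.9 m from the base axis. Payload 5.5 kg.
Tool frame: the origin (TCP) lies midway between the tips of the shut fingers; the grasp point (between the pads) lies 19 mm behind it (manip.grip_depth is the distance from the TCP to the grasp point, in m); z points along the fingers, x is the direction in which the jaws open and shut, and the axes are right-handed (so a half turn about z gives the same grasp; the last joint's range is limited). The gripper opens to 92 mm and grips with 3 to 60 N. Pads are 19 mm wide; open, the fingers measure 130 mm over their backs; the gripper's body (75 mm by 190 mm) begins 47 mm behind the grasp point.
Start: joints at [-0.987, 0.501, -0.427, 1.55, 0.221, 1.138, -0.21], TCP at [0.205, 0.617, 0.227] pointing down, gripper open.
Joint ranges: [-2.88, 2.88], [-0.31, 2.03], [-1.54, 1.56], [0.2, 2.42], [-1.41, 4.55], [0.19, 2.02], [-2.57, 2.57]. Speed limits (rad/s): [2.57, 2.57, 3.14, 3.14, 3.14, 3.14, 3.14].

### API

Orientations are given as a unit quaternion [x, y, z, w].
In Python, from bench import manip, effector, viewer gives the robot as it stands. Calls block until the motion is done:
- manip.move_pose(position, orientation): joint-space move of the TCP to a pose.
- manip.servo_line(position, ori=None, vel=0.15): straight line of the TCP; ori=None keeps the orientation; vel is the mean speed in m/s.
- manip.movej(angles): joint-space move.
- effector.open_jaws() and effector.close(f_grip=None): open the fingers fully, or close them until they stop; f_grip is the grip in N (None keeps the last).
- manip.sleep(seconds).
- manip.solve_ik(position, orientation): joint angles nearest the present ones, or None.
- viewer.get_image(name): name is "side" or "top"; returns the picture (480x640x3 uint8, red, green, blue); there is no depth.
- viewer.get_calibration(name): a dict with "vfov" (degrees; the focal length in pixels is half the picture's height over the tangent of half this angle, whatever the lens; pixels are square), "cx", "cy" (the principal point, pixels), "eye" and "attitude" of the camera in the world. Camera axes: x right, y down, z forward; pixel columns grow to the right and rows downward; lengths in m; the calibration is good to about 2 mm. A picture is of the moment at which its call begins. get_calibration takes no time and is no camera call.
A pose or a line that the arm cannot do raises manip.PlanningError and nothing moves.
- manip.hand_in(): hands the job in, once; it reports no verdict.
Readings, each from a call of its own:
- manip.current_clock(): time.
- manip.current_q(): joint angles.
- manip.current_joint_velocities(): joint speeds.
- manip.current_tau(): joint torques, N m.
- manip.current_tool_pos(): TCP position.
- manip.current_tcp_rot(): TCP orientation.
- manip.current_force(): force on the tool from outside, world axes, zero at the start.
- manip.current_wrist_torque(): the same for the moment, N m.
- manip.current_finger_gap(): finger opening in m.
Only numpy, scipy, OpenCV 4.12 (cv2) and the standard library are available. Lean on these libraries where they do the work, as an engineer would, in place of code of your own. Each camera call takes 0.05 s, during which the arm holds its last target. There are 200 camera calls.

### The job

Swap the vials: the blue-capped vial at the back of the blue rack is to end up standing in the empty white dish, and the black-capped vial on the back spot of the rack in its place. First clear the glass bottle and the red pipette bulb, which are in front of it on the rack, onto the green mat, and only when both vials have been moved put the bottle and the bulb back, each on the rack spot it came from. Everything stays upright and is let go, and the round tin and the timer are not to be disturbed.

Things in the scene. Friction and masses are not known exactly. Their poses are not given: they have to be found in the camera images.
- bottle_rack: Blue rack fixed on the bench, turned so that its back points ahead and to the robot's right, 220 x 124 mm, floor 5 mm above the bench; lips at the sides (9 mm high, inner faces at y = +-58 mm) and back (12 mm high). Origin: centre of its underside; x points to the back, z up. White rings mark 3 spots: back (74, 0), middle (14, 0), front (-64, 0) mm. At the start the blue-capped vial is at the back, the bottle and the bulb, in either order, on the others, within 3 mm.
- mat: Green flat mat fixed on the bench to the left, 130 mm (its x) x 200 mm (its y), 3 mm thick; the place for setting the bottle and the bulb aside. Origin: centre of its underside, z up.
- white_dish: Round white dish fixed on the bench, 62 mm across, rim 6 mm high, inner floor 3 mm above the bench and about 50 mm across. Origin: centre of its underside. Empty at the start.
- yellow_dish: Round yellow dish, of the same shape and size as the white one; the black-capped vial stands in it at the start. Origin: centre of its underside.
- bulb_mid (a point): Red rubber pipette bulb, loose, firm, 50 g: lying, a round bulb with a short neck along its y axis, 50 mm wide (its x) x 74 mm long (its y) x 50 mm high. On the rack its length lies along the rack. This point is its middle, 25 mm above its underside; z up.
- reagent_mid (a point): Round clear glass reagent bottle with a blue screw cap and a red-banded white label, loose, 106 mm tall, 54 mm diameter, 250 g; its body is straight up to about 65 mm above its base. This point is on its axis, 53 mm above its base; z up.
- blue_vial_mid (a point): Small sample vial with a blue screw cap, loose, 48 mm tall, 23 mm diameter. At the start at the back of the rack. This point is its centre, 24 mm above its base; z up.
- black_vial_mid (a point): Small sample vial with a black screw cap, loose, 48 mm tall, 23 mm diameter. At the start in the yellow dish. This point is its centre, 24 mm above its base; z up.
- tin: Bystander: loose round white tin with a green lid, 74 mm diameter, 33 mm high. Origin: centre of its underside. Not to be moved.
- timer: Bystander: loose white timer with two grey buttons and a red one, 60 x 60 mm, 22 mm high. Origin: centre of its underside. Not to be moved.

How it is judged:
On the way, in this order (a step that is already met when the one before it is completed fails the run):
1. the bottle and the bulb stand upright on the green mat, the blue-capped vial still at the back of the rack (x of bulb_mid in the frame of mat between -0.062 and 0.062 m and y of bulb_mid in the frame of mat between -0.097 and 0.097 m and height (world z) of bulb_mid below 0.034 m and angle between each of bulb_mid, reagent_mid's own z axis and vertical below 0.12 rad and x of reagent_mid in the frame of mat between -0.062 and 0.062 m and y of reagent_mid in the frame of mat between -0.097 and 0.097 m and height (world z) of reagent_mid below 0.062 m and distance of blue_vial_mid from where it was at the start of the episode below 0.02 m), for 0.2 s.
2. the blue-capped vial stands in the white dish, while the bottle and the bulb are on the mat (horizontal distance between blue_vial_mid and white_dish below 0.014 m and height (world z) of blue_vial_mid below 0.032 m and angle between each of blue_vial_mid, bulb_mid, reagent_mid's own z axis and vertical below 0.12 rad and x of bulb_mid in the frame of mat between -0.062 and 0.062 m and y of bulb_mid in the frame of mat between -0.097 and 0.097 m and height (world z) of bulb_mid below 0.034 m and x of reagent_mid in the frame of mat between -0.062 and 0.062 m and y of reagent_mid in the frame of mat between -0.097 and 0.097 m and height (world z) of reagent_mid below 0.062 m), for 0.2 s.
3. the black-capped vial stands on the back spot of the rack, while the bottle and the bulb are still on the mat (x of black_vial_mid in the frame of bottle_rack between 0.061 and 0.087 m and y of black_vial_mid in the frame of bottle_rack between -0.013 and 0.013 m and height (world z) of each of black_vial_mid, bulb_mid below 0.034 m and angle between each of black_vial_mid, bulb_mid, reagent_mid's own z axis and vertical below 0.12 rad and x of bulb_mid in the frame of mat between -0.062 and 0.062 m and y of bulb_mid in the frame of mat between -0.097 and 0.097 m and x of reagent_mid in the frame of mat between -0.062 and 0.062 m and y of reagent_mid in the frame of mat between -0.097 and 0.097 m and height (world z) of reagent_mid below 0.062 m), for 0.2 s.
At the end, for the whole second after the job is handed in: The blue-capped vial stands upright inside the rim of the white dish (within 14 mm of its centre), the black-capped vial upright on the rack's back spot (within 13 mm along and across), the bottle and the bulb each upright within 15 mm of where it stood at the start; all released and at rest (horizontal distance between blue_vial_mid and white_dish below 0.014 m and height (world z) of blue_vial_mid below 0.032 m and angle between each of blue_vial_mid, black_vial_mid, bulb_mid, reagent_mid's own z axis and vertical below 0.12 rad and x of black_vial_mid in the frame of bottle_rack between 0.061 and 0.087 m and y of black_vial_mid in the frame of bottle_rack between -0.013 and 0.013 m and height (world z) of black_vial_mid below 0.034 m and distance of each of bulb_mid, reagent_mid from where it was at the start of the episode below 0.015 m and linear speed of each of bulb, reagent, blue_vial, black_vial below 0.02 m/s); the robot touches nothing.
It fails at once if the bottle, the bulb or a vial is tipped over (angle between any of bulb_mid, reagent_mid, blue_vial_mid, black_vial_mid's own z axis and vertical above 0.6 rad).
It fails at once if the tin or the timer is moved by more than 15 mm (distance of any of tin, timer from where it was at the start of the episode above 0.015 m).
It also fails if it takes over 144 s, if anything falls off the work surface, if the arm or the gripper's body presses on something with over 40 N, if the wrist force passes 120 N, or if a joint passes its speed limit or range.

## Working session

There is one attempt and no reset: what is moved stays moved. The work goes in short steps, each a Python script; the robot and the scene stay as the last script left them, time stands still between calls to the robot, and variables do not carry over. Pictures are saved under pics/ and viewed, about 12 in all and at most 16, crops included, and the job is handed in when it is done.

```bash
mkdir -p pics; ls; python3 - <<'E'
from bench import manip, effector, viewer
import cv2
for n in ("side","top"):
    cv2.imwrite(f"pics/{n}0.png",viewer.get_image(n)[:,:,::-1]); print(viewer.get_calibration(n))
print(manip.current_tool_pos(),manip.current_tcp_rot(),manip.current_clock(),manip.grip_depth)
E
```

```text
pics
{'vfov': 55.29799668828787, 'cx': 317.96573695377975, 'cy': 238.39139320777642, 'eye': array([0.41288485, 0.69471702, 0.60936636]), 'attitude': array([-0.07081847,  0.89387548, -0.44183831,  0.02739111])}
{'vfov': 50.265691811111246, 'cx': 331.455214852909, 'cy': 236.13454506536326, 'eye': array([ 0.43071587, -0.05595081,  1.03014422]), 'attitude': array([-0.69876483,  0.71425512, -0.02835235,  0.02763115])}
[0.20481003 0.61624729 0.22577674] [ 8.10941773e-01  5.85126234e-01 -7.11770500e-04  4.73920517e-04] 0.1 0.0188
```

View pics/top0.png

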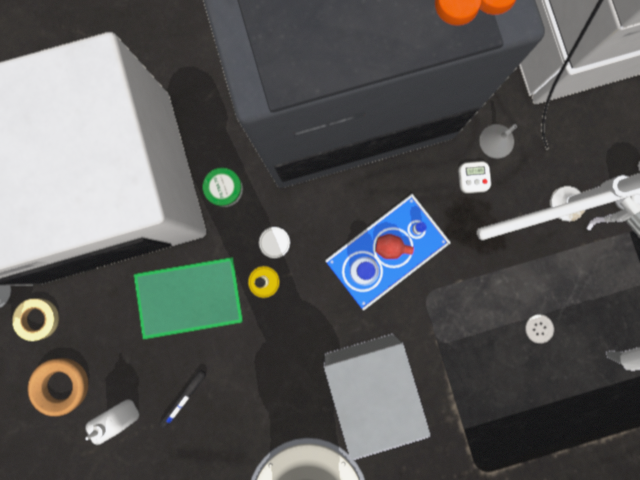

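View pics/side0.png

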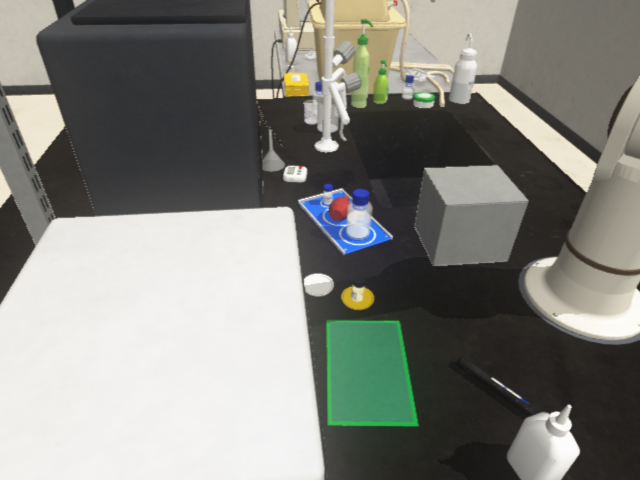

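Top view: the mat is at (188,298), white dish (275,242), yellow dish with black vial (264,282), rack (388,250), bottle in front (365,270), bulb in the middle (390,247), blue vial at the back (418,229), tin (222,187) and timer (475,177). A grey box (≈375,400) and two large housings are nearby. Next I measure.

```bash
cat > h.py <<'E'
import numpy as np, cv2
from scipy.spatial.transform import Rotation as R
from bench import manip, effector, viewer
def cam(n):
    c=viewer.get_calibration(n); f=240/np.tan(np.radians(c['vfov'])/2)
    return c,f,R.from_quat(c['attitude']).as_matrix()
def ray(n,p):
    c,f,M=cam(n); d=M@np.array([(p[0]-c['cx'])/f,(p[1]-c['cy'])/f,1]); return np.array(c['eye']),d/np.linalg.norm(d)
def onz(n,p,z):
    e,d=ray(n,p); return (e+d*(z-e[2])/d[2])[:3]
def tri(p,q):
    e1,d1=ray('top',p); e2,d2=ray('side',q)
    s=np.linalg.lstsq(np.c_[d1,-d2],e2-e1,rcond=None)[0]
    a,b=e1+d1*s[0],e2+d2*s[1]; return (a+b)/2,np.linalg.norm(a-b)
def blobs(img,lo,hi,amin=40,roi=None):
    h=cv2.cvtColor(img,cv2.COLOR_RGB2HSV); m=cv2.inRange(h,np.array(lo),np.array(hi))
    if roi: k=np.zeros_like(m); x0,y0,x1,y1=roi; k[y0:y1,x0:x1]=255; m&=k
    cs=cv2.findContours(m,cv2.RETR_EXTERNAL,cv2.CHAIN_APPROX_NONE)[0]
    return sorted([c for c in cs if cv2.contourArea(c)>amin],key=cv2.contourArea,reverse=True)
def cen(c):
    m=cv2.moments(c); return np.array([m['m10'],m['m01']])/m['m00']
E
python3 - <<'E'
from h import *
np.set_printoptions(precision=4,suppress=True)
T=cv2.imread('pics/top0.png')[:,:,::-1].copy(); S=cv2.imread('pics/side0.png')[:,:,::-1].copy()
def rect(n,img,lo,hi,z,roi=None):
    c=blobs(img,lo,hi,200,roi)[0]; b=cv2.convexHull(c)
    P=np.array([onz(n,p[0],z)[:2] for p in b],np.float32); return cv2.minAreaRect(P)
print('mat',rect('top',T,(50,80,40),(80,255,255),.003,(120,240,260,350)),rect('side',S,(50,80,40),(80,255,255),.003,(310,300,430,440)))
print('rack',rect('top',T,(95,120,60),(125,255,255),.009,(310,180,470,320)))
def pr(name,n,img,lo,hi,z,roi):
    for c in blobs(img,lo,hi,15,roi)[:3]: 
        P=cen(c);print(name,n,P,cv2.contourArea(c),onz(n,P,z), 'circ',(lambda q:(onz(n,q[0],z),q[1]))(cv2.minEnclosingCircle(c)))
pr('yel','top',T,(20,120,80),(32,255,255),.005,(240,260,290,305))
pr('yel','side',S,(18,120,80),(35,255,255),.005,(330,275,385,320))
pr('white','top',T,(0,0,110),(179,70,255),.005,(250,220,296,264))
pr('white','side',S,(0,0,110),(179,70,255),.005,(301,268,338,303))
pr('blk','top',T,(0,0,0),(179,255,70),.051,(255,272,275,293))
pr('red','top',T,(0,130,50),(8,255,255),.03,(370,225,420,270))
pr('red','side',S,(0,130,50),(8,255,255),.03,(320,185,365,235))
pr('red2','top',T,(170,130,50),(179,255,255),.03,(370,225,420,270))
pr('cap','top',T,(112,150,30),(125,255,220),.105,(345,255,385,290))
pr('cap','side',S,(110,150,30),(125,255,220),.105,(345,185,375,212))
pr('bcap','top',T,(112,150,30),(125,255,220),.05,(405,215,430,240))
pr('bcap','side',S,(110,150,30),(125,255,220),.05,(318,180,337,196))
for a,b in [((403,344),(424,168)),((429,436),(526,198)),((326,363),(430,198)),((165,247),(300,208)),((112,34),None)]:
    if b: print('tri',a,tri(a,b) )
for p in [(205,233),(280,185),(460,130),(222,187),(475,177)]: print(p,onz('top',p,0.0))
a=cv2.resize(T[180:320,310:470],None,fx=4,fy=4,interpolation=cv2.INTER_CUBIC)
cv2.imwrite('pics/a.png',a[:,:,::-1])
a=np.hstack([cv2.resize(S[170:320,290:400],None,fx=4,fy=4,interpolation=cv2.INTER_CUBIC),cv2.resize(T[220:310,240:300],None,fx=5,fy=600/90,interpolation=cv2.INTER_CUBIC)])
cv2.imwrite('pics/b.png',a[:,:,::-1])
E
```

```text
mat ((0.3954571485519409, 0.23174163699150085), (0.13446319103240967, 0.20337463915348053), 8.428338050842285) ((0.39532986283302307, 0.2313554584980011), (0.13242273032665253, 0.20187115669250488), 8.724345207214355)
rack ((0.47685617208480835, -0.1662072241306305), (0.11400125175714493, 0.21699494123458862), 36.21873092651367)
yel top [263.381  281.6255] 786.0 [0.424 0.08  0.005] circ (array([0.4242, 0.0797, 0.005 ]), 16.507673263549805)
yel side [357.3893 299.0762] 420.0 [0.4239 0.0839 0.005 ] circ (array([0.4242, 0.0772, 0.005 ]), 16.688419342041016)
white top [274.2065 242.0732] 740.0 [0.5026 0.0573 0.005 ] circ (array([0.5028, 0.0573, 0.005 ]), 15.962875366210938)
white side [316.5847 284.8575] 597.5 [0.5043 0.0586 0.005 ] circ (array([0.5075, 0.0666, 0.005 ]), 19.658531188964844)
blk top [259.4884 281.9186] 43.0 [0.4239 0.0813 0.051 ] circ (array([0.4237, 0.0813, 0.051 ]), 4.031229019165039)
red top [390.9722 246.5613] 485.5 [ 0.487  -0.1739  0.03  ] circ (array([ 0.485 , -0.1792,  0.03  ]), 17.868751525878906)
red side [340.1567 204.9934] 175.5 [ 0.4879 -0.1878  0.03  ] circ 
[... 350 characters left out ...]
0.05  ] circ (array([ 0.5233, -0.2296,  0.05  ]), 4.743516445159912)
bcap side [328.    186.906] 39.0 [ 0.5223 -0.2294  0.05  ] circ (array([ 0.5226, -0.2321,  0.05  ]), 4.20604944229126)
tri (403, 344) (array([ 0.3152, -0.1751,  0.1494]), np.float64(0.002007781184807469))
tri (429, 436) (array([ 0.108 , -0.2244,  0.0667]), np.float64(0.05443835292293572))
tri (326, 363) (array([ 0.299 , -0.0443,  0.1598]), np.float64(0.02358598518000392))
tri (165, 247) (array([0.4945, 0.1931, 0.2689]), np.float64(0.0286248702528337))
(205, 233) [0.5244 0.1975 0.    ]
(280, 185) [0.6192 0.0446 0.    ]
(460, 130) [ 0.7253 -0.3266  0.    ]
(222, 187) [0.6176 0.1626 0.    ]
(475, 177) [ 0.6269 -0.3531  0.    ]
```

View pics/a.png

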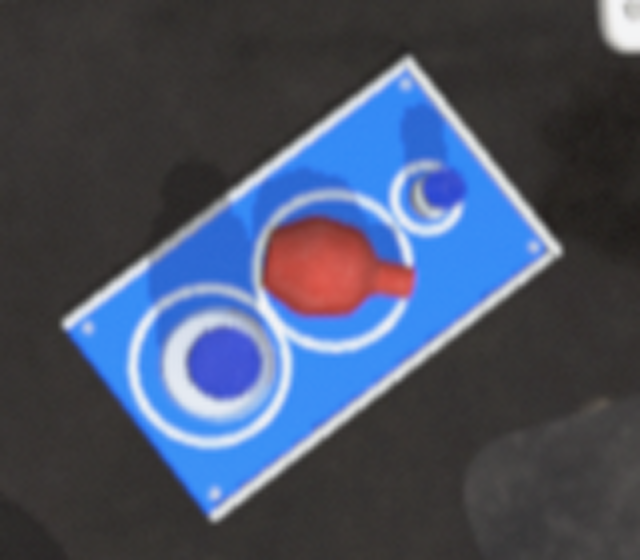

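View pics/b.png

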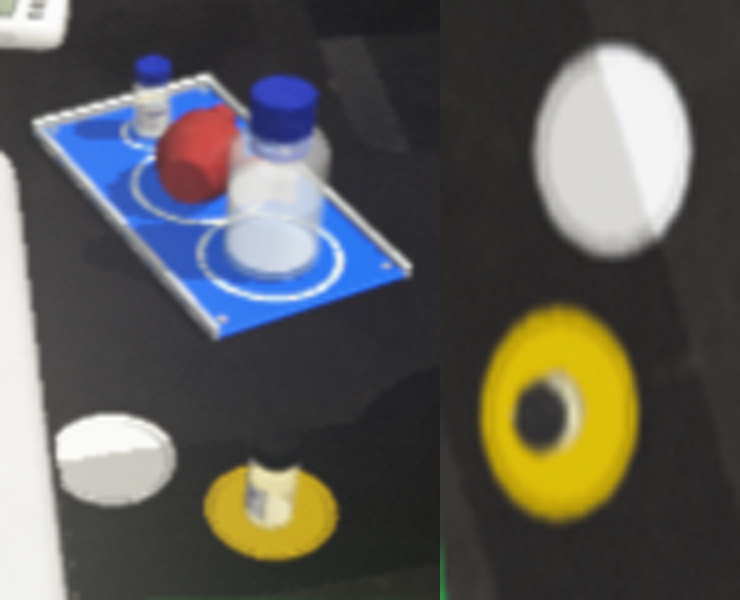

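Bottle at the front spot, bulb in the middle, its neck pointing about 45° off the rack axis (roughly −y), and blue vial at the back. The two views agree within a few mm, and the bottle-to-vial spacing is 138.7 mm against the expected 138. The grey box is about 0.155 high with its edge at x≈0.315.

The bottle goes first, because the gripper body would otherwise foul it when gripping the bulb.

```bash
cat >> h.py <<'E'
np.set_printoptions(precision=4,suppress=True)
def q(deg): a=np.radians(deg)/2; return [np.cos(a),np.sin(a),0,0]
ZT=.26
def over(xy,deg,z=ZT): manip.move_pose([xy[0],xy[1],z],q(deg))
def down(xy,z,slow=.03,v=.15):
    manip.servo_line([xy[0],xy[1],z+slow],vel=v); manip.servo_line([xy[0],xy[1],z],vel=.05)
def up(z=ZT,v=.15):
    p=np.array(manip.current_tool_pos()); manip.servo_line([p[0],p[1],p[2]+.03],vel=.06); manip.servo_line([p[0],p[1],z],vel=v)
def stat(s): print(s,'t',round(manip.current_clock(),2),'p',np.array(manip.current_tool_pos()),'gap',round(manip.current_finger_gap(),4),'F',np.array(manip.current_force()))
E
python3 - <<'E'
from h import *
C=[onz('top',(310+x/4,180+y/4),z)[:2] for (x,y),z in zip([(64,322),(408,58),(560,250),(213,520)],[.009,.012,.012,.009])]
c=np.mean(C,0); u=(C[1]+C[2]-C[0]-C[3])/2; L=np.linalg.norm(u); u/=L; print('rack',c,L,np.linalg.norm(C[1]-C[2]),np.degrees(np.arctan2(u[1],u[0])))
for s in(.074,.014,-.064): print(s,c+s*u)
print('ring',onz('top',(416.75,229.5),.005))
print('bulb body',onz('top',(390.5,246.75),.03),'mid',onz('top',(394.5,247.5),.03),'tip',onz('top',(413,250.5),.03))
print('tip tri',tri((412,250),(347.5,199.5)))
stat('start')
for xy,z,d in [((.4407,-.1182),.048,65),((.372,.28),.048,65),((.487,-.1735),.014,-9),((.487,-.1735),.014,171),((.37,.2),.014,8),((.37,.2),.014,188),((.523,-.23),.014,36),((.503,.057),.014,74),((.424,.08),.014,74)]:
    a=manip.solve_ik([*xy,z],q(d)); print(xy,d,None if a is None else np.array(a))
E
```

```text
rack [ 0.4781 -0.1698] 0.2183582652917645 0.1220953705196783 -53.705614449789564
0.074 [ 0.5219 -0.2294]
0.014 [ 0.4864 -0.181 ]
-0.064 [ 0.4402 -0.1182]
ring [ 0.5217 -0.2298  0.005 ]
bulb body [ 0.4867 -0.173   0.03  ] mid [ 0.4851 -0.1807  0.03  ] tip [ 0.4784 -0.2168  0.03  ]
tip tri (array([ 0.4765, -0.215 ,  0.0294]), np.float64(0.005813420046776053))
start t 0.1 p [0.2048 0.6162 0.2258] gap 0.0917 F [ 0.5543  0.1837 -0.2559]
(0.4407, -0.1182) 65 [ 0.1119  0.4158  0.1066  2.1656 -0.0805  0.5637  1.412 ]
(0.372, 0.28) 65 [-0.4415  0.445  -0.3071  2.1323  0.2342  0.5955  0.2192]
(0.487, -0.1735) -9 [-0.1244  0.616   0.517   2.0411 -0.5189  0.6136  0.5899]
(0.487, -0.1735) 171 [-0.6183  1.1905  1.3471  2.0541 -1.319   1.208  -1.9526]
(0.37, 0.2) 8 [-0.4745  0.4471 -0.0975  2.2502  0.0973  0.448  -0.5106]
(0.37, 0.2) 188 [-0.0249  0.5263 -0.6201  2.2361  0.5986  0.5445  2.175 ]
(0.523, -0.23) 36 [ 0.149   0.6373  0.2809  1.9006 -0.2793  0.6415  1.231 ]
(0.503, 0.057) 74 [-0.0214  0.5486 -0.1752  2.0481  0.1724  0.5585  0.9736]
(0.424, 0.08) 74 [-0.0869  0.4642 -0.1869  2.2228  0.1853  0.4685  0.8715]
```

Everything agrees: rack 218×122 mm at yaw −53.7°, spots within 1.5 mm of the objects, and the bulb neck tip confirmed in both views. Moving the bottle.

```bash
python3 - <<'E'
from h import *
p=np.array(manip.current_tool_pos()); manip.servo_line([p[0],p[1],.3],vel=.2)
b=(.4406,-.1182)
over(b,65); stat('over'); down(b,.048); stat('down')
effector.close(20); stat('closed'); up(); stat('up')
cv2.imwrite('pics/c1.png',np.vstack([viewer.get_image('side')[100:340,200:520]])[:,:,::-1].repeat(2,0).repeat(2,1))
E
```

```text
over t 3.34 p [ 0.441  -0.1174  0.26  ] gap 0.0919 F [-0.968   0.7185 -0.4504]
down t 5.46 p [ 0.4406 -0.1183  0.0479] gap 0.0922 F [0.5767 0.3465 0.1772]
closed t 6.16 p [ 0.4406 -0.1182  0.0481] gap 0.053 F [0.0522 0.4454 1.7752]
up t 8.18 p [ 0.4399 -0.118   0.2591] gap 0.0525 F [-0.1606  0.175  -2.012 ]
```

View pics/c1.png

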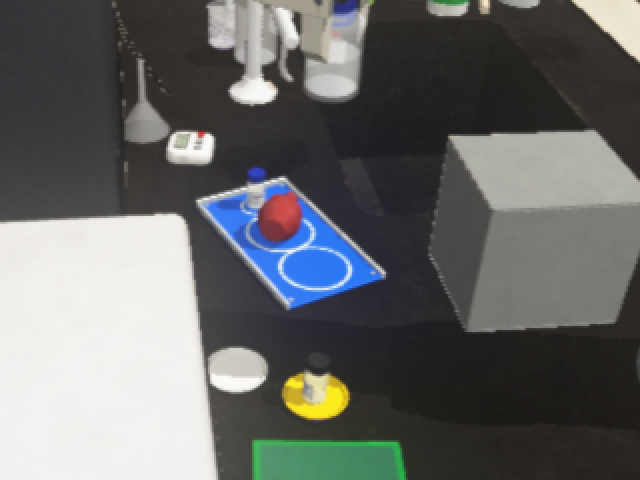

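The bottle hangs upright in the jaws and the rack's front ring is free (crop 315,268). Now I set it on the mat, then bring the bulb.

```bash
python3 - <<'E'
from h import *
m=(.3664,.290)
over(m,65); stat('over mat'); down(m,.0468); stat('down'); effector.open_jaws(); up(); stat('placed')
b=(.4867,-.1730)
over(b,-10.7); down(b,.014); stat('bulb down'); effector.close(15); stat('closed'); up(); stat('up')
m=(.369,.2054)
over(m,8.5); stat('over mat')
cv2.imwrite('pics/d1.png',viewer.get_image('side')[200:470,250:520,::-1].repeat(2,0).repeat(2,1))
E
```

```text
over mat t 9.76 p [0.3673 0.2887 0.2599] gap 0.0527 F [ 0.4785 -0.1958 -1.8458]
down t 11.88 p [0.3663 0.2899 0.0464] gap 0.0529 F [-0.7209  0.4028 -2.3984]
placed t 14.72 p [0.3659 0.2895 0.2591] gap 0.0915 F [-0.5984 -0.3133 -0.084 ]
bulb down t 18.8 p [ 0.4867 -0.1732  0.0139] gap 0.0919 F [ 0.9553 -0.1148  0.1308]
closed t 19.52 p [ 0.4867 -0.173   0.0141] gap 0.0504 F [-0.3749  1.1393  1.4655]
up t 21.77 p [ 0.4861 -0.1728  0.2591] gap 0.0506 F [ 0.1285 -0.9832 -0.4086]
over mat t 23.24 p [0.3698 0.2044 0.26  ] gap 0.0504 F [-0.599   0.1857 -0.3289]
```

View pics/d1.png

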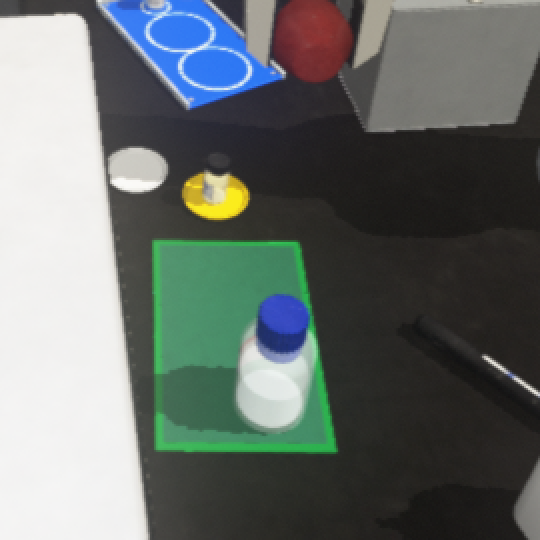

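The bottle stands upright on the mat (crop 275,370) and the bulb is held square. Next I place the bulb and move the blue vial to above the white dish.

```bash
python3 - <<'E'
from h import *
m=(.369,.2054)
down(m,.0128); stat('down'); effector.open_jaws(); up(); stat('placed')
manip.servo_line([.42,-.1,ZT],vel=.25,ori=q(36))
T=viewer.get_image('top'); S=viewer.get_image('side')
cv2.imwrite('pics/e1.png',np.hstack([S[170:440,280:440],T[170:440,120:280]])[:,:,::-1].repeat(2,0).repeat(2,1))
v=(.5226,-.2297)
over(v,36.3); down(v,.015); stat('vial down'); effector.close(15); stat('closed'); up(); stat('up')
d=(.503,.0575)
over(d,74); stat('over dish')
E
```

```text
down t 25.64 p [0.3689 0.2052 0.0124] gap 0.0505 F [ 0.5937 -0.0726 -0.2707]
placed t 28.73 p [0.3685 0.205  0.2592] gap 0.0917 F [-0.2577  0.8639  0.0928]
vial down t 33.25 p [ 0.5225 -0.2299  0.0149] gap 0.0919 F [ 0.3761 -0.6132  0.6019]
closed t 34.33 p [ 0.5226 -0.2297  0.015 ] gap 0.0224 F [-0.3787  0.3455 -0.1515]
up t 36.57 p [ 0.522  -0.2294  0.2591] gap 0.022 F [-0.114   0.4151 -0.9546]
over dish t 37.67 p [0.5033 0.0559 0.2601] gap 0.0221 F [ 0.1002 -1.2469  1.042 ]
```

View pics/e1.png

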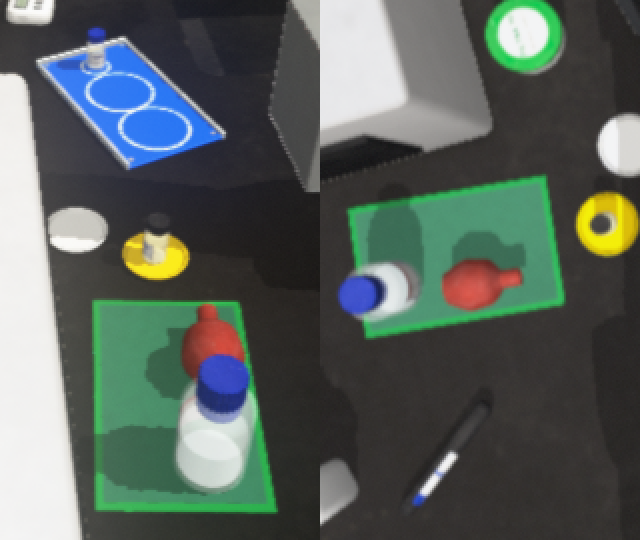

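Bulb and bottle both stand on the mat, clear of each other (top crop 475,285 and 395,290). Now I place the blue vial, then swap in the black one.

```bash
python3 - <<'E'
from h import *
d=(.503,.0575)
down(d,.0138); stat('down'); effector.open_jaws(); up(); stat('placed')
manip.servo_line([.40,-.1,ZT],vel=.25)
T=viewer.get_image('top'); S=viewer.get_image('side')
cv2.imwrite('pics/f1.png',np.hstack([S[220:340,290:400],T[210:330,220:330]])[:,:,::-1].repeat(3,0).repeat(3,1))
v=(.424,.0813)
over(v,74); down(v,.0135); stat('vial down'); effector.close(15); stat('closed'); up(); stat('up')
r=(.522,-.2296)
over(r,36.3); down(r,.0157); stat('down'); effector.open_jaws(); up(); stat('placed')
manip.servo_line([.40,.1,ZT],vel=.25)
T=viewer.get_image('top'); S=viewer.get_image('side')
cv2.imwrite('pics/f2.png',np.hstack([S[150:270,290:400],T[180:300,350:460]])[:,:,::-1].repeat(3,0).repeat(3,1))
E
```

```text
down t 40.02 p [0.5029 0.0573 0.0135] gap 0.0217 F [-0.8806  0.0312  0.1349]
placed t 43.45 p [0.5024 0.0574 0.2592] gap 0.0919 F [ 0.6895 -0.3644  0.1164]
vial down t 47.55 p [0.4239 0.0811 0.0134] gap 0.0918 F [ 1.1341 -0.9232 -0.0271]
closed t 48.63 p [0.424  0.0813 0.0135] gap 0.0226 F [-0.8723  0.6345 -0.1082]
up t 50.88 p [0.4234 0.0811 0.2593] gap 0.0222 F [-0.2598  0.6721  0.6608]
down t 54.43 p [ 0.5218 -0.2296  0.0153] gap 0.0222 F [ 0.1992 -0.8351 -0.2022]
placed t 57.85 p [ 0.5215 -0.2293  0.2591] gap 0.0918 F [ 0.9064 -0.5267  0.0819]
```

View pics/f1.png

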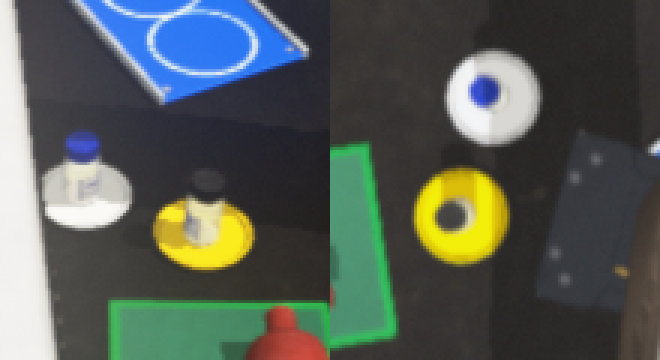

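View pics/f2.png

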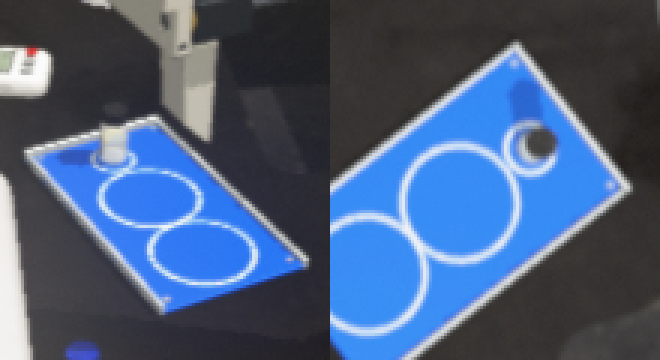

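Blue vial stands in the white dish and black vial on the back ring, both upright. Returning the bulb, then the bottle, by retracing the recorded poses.

```bash
python3 - <<'E'
from h import *
for m,dm,zm,r,dr,zr,f in [((.369,.2054),8.5,.0128,(.4867,-.173),-10.7,.0145,15),((.3664,.290),65,.047,(.4406,-.1182),65,.0486,20)]:
    over(m,dm); down(m,zm); stat('down'); effector.close(f); stat('closed'); up(); stat('up')
    over(r,dr); down(r,zr); stat('place'); effector.open_jaws(); up(); stat('released')
manip.servo_line([.38,.2,.3],vel=.25); manip.sleep(.5)
T=viewer.get_image('top'); S=viewer.get_image('side'); stat('end')
cv2.imwrite('pics/g1.png',np.hstack([S[150:330,270:400],T[160:340,210:500]])[:,:,::-1].repeat(2,0).repeat(2,1)[:600,:840][:, :840][:, ::1][:,:800])
def pr(name,n,img,lo,hi,z,roi):
    for c in blobs(img,lo,hi,15,roi)[:1]: print(name,n,onz(n,cen(c),z),onz(n,cv2.minEnclosingCircle(c)[0],z))
pr('red','top',T,(0,130,50),(8,255,255),.03,(370,225,420,270))
pr('red','side',S,(0,130,50),(8,255,255),.03,(320,185,365,235))
pr('cap','top',T,(112,150,30),(125,255,220),.105,(345,255,385,290))
pr('cap','side',S,(110,150,30),(125,255,220),.105,(345,185,375,212))
pr('blue','top',T,(112,150,30),(125,255,220),.05,(255,220,295,265))
pr('blk','top',T,(0,0,0),(179,255,80),.051,(410,217,428,236))
E
```

```text
down t 69.36 p [0.3691 0.2052 0.0127] gap 0.0916 F [-0.1009 -0.1146 -0.2972]
closed t 70.08 p [0.369  0.2055 0.0128] gap 0.0504 F [-0.481   0.1469  1.26  ]
up t 72.33 p [0.3686 0.2051 0.2593] gap 0.0503 F [ 0.9471 -0.2043 -0.4169]
place t 76.14 p [ 0.4864 -0.1731  0.014 ] gap 0.0503 F [ 0.3756  0.5165 -0.581 ]
released t 79.21 p [ 0.4862 -0.1727  0.2592] gap 0.0918 F [-0.2835  0.0946 -0.1944]
down t 83.07 p [0.3665 0.2898 0.0469] gap 0.0917 F [-0.3606 -0.2267  0.6552]
closed t 83.77 p [0.3664 0.2901 0.0471] gap 0.0529 F [ 0.3836 -0.0349  0.5013]
up t 85.78 p [0.3659 0.2896 0.2592] gap 0.0529 F [-0.2443 -0.3107 -2.2638]
place t 89.42 p [ 0.4403 -0.118   0.0484] gap 0.0529 F [-1.9283  1.1482  4.2576]
released t 92.24 p [ 0.4401 -0.118   0.2593] gap 0.0919 F [-1.0006  1.1767 -0.6426]
end t 94.3 p [0.38 0.2  0.3 ] gap 0.0917 F [ 0.9354 -0.691   0.7741]
red top [ 0.487  -0.1742  0.03  ] [ 0.4872 -0.1801  0.03  ]
red side [ 0.4876 -0.1865  0.03  ] [ 0.4868 -0.1871  0.03  ]
cap top [ 0.4405 -0.1175  0.105 ] [ 0.4402 -0.1175  0.105 ]
cap side [ 0.4401 -0.1124  0.105 ] [ 0.4404 -0.1124  0.105 ]
blue top [0.5036 0.0584 0.05  ] [0.5036 0.0584 0.05  ]
blk top [ 0.5222 -0.2278  0.051 ] [ 0.5219 -0.2279  0.051 ]
```

View pics/g1.png

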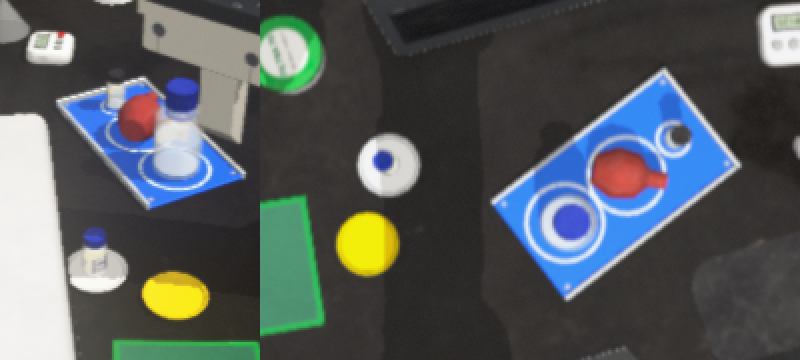

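Everything is in place: bottle and bulb back in their rings within about 1 mm of the start, both vials on target, and tin and timer where they were.

```bash
python3 -c "
from bench import manip
manip.hand_in(); print(manip.current_clock())"
```

```text
the job is handed in; nothing more can be done
the job is handed in; nothing more can be done
```

The vials are swapped and I handed the job in after the 94.3 s clock reading (limit 144 s). I moved the bottle and bulb to the mat, took the blue vial to the white dish and the black vial to the rack's back spot. Then I returned the bulb and the bottle.

In the last pictures all four objects stand upright and released:

| Object | Last measured offset |
|---|---|
| Blue vial | about 1.5 mm from the white dish's centre |
| Black vial | about 2 mm from the back spot |
| Bottle | under 1 mm from its start, in the top view |
| Bulb | about 1 mm from its start, by the same masks |

- **Bystanders:** the tin and timer look undisturbed. I judged them by eye only.
- **Disagreements:** the top and side views differ by about 5 mm on the bottle cap in y and about 12 mm on the bulb. Both gaps were there at the start, so they don't point to movement. The bulb also lay about 45° off the rack axis, not along it as described, so I gripped it by its measured direction and put it back the same way.
- **Forces:** the wrist readings I took stayed under 5 N. No check failed.

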